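# Close the clip-lid food box

### The job

Close the food box so that the coffee capsules stay fresh: put the lid on the box so that it sits fully down on the rim, then push each of the four hinged clips down and in over its lug until it snaps fully shut. Leave the mug, the jar and the teaspoon where they are.

Things in the scene. Friction and masses are not known exactly. Their poses are not given: they have to be found in the camera images.
- food_box: Open rectangular grey enamelled box, 140 mm along its y, 100 mm along its x, 66 mm high, walls 2.5 mm, coffee capsules 28 mm high inside. It stands firm and does not move. Origin: centre of its underside, z up. Outside, in the middle of each of its four sides, a catch lug 39 mm wide juts 10 mm from the wall, centred 47 mm above the underside.
- box_rim (a point): Centre of the box's mouth at rim height, 66 mm above the worktop. The mouth is 135 x 95 mm inside. With the lid fully seated its plate rests on this rim and the lid's origin is 58 mm above the box's origin (8 mm below this point).
- lid: Grey plastic lid of the box, 0.32 kg, lying right way up on the worktop left of the box. Plate 152 mm (its y) x 112 mm (its x), from z = 8 to 13 mm. Below it runs a dark 8 mm round rubber seal, outline 133 x 93 mm, whose underside is z = 0; it enters the box's mouth with 1 mm play a side and a round lead-in. Fits either way round (half a turn). A hinged clip on each side.
- lid_grip (a point): Middle of the top of the lid's grip rib, 38 mm above the lid's origin. The rib stands on the middle of the plate (plate top z = 13 mm), 64 mm long along the lid's y, 16 mm thick along its x; take it across the thickness from above.
- clip_xp (a joint): Hinged clip (flap, 45 mm wide, 34 mm long) in the middle of the long side toward the lid's own +x. Hinge line level, parallel to that side, at x = +60, y = 0, z = 10.5 mm of the lid. Angle in rad: 0 = straight out, level; negative = raised (as at the start); grows as it is pushed down; +1.571 = hanging straight down, fully shut. Slightly stiff: it stays where it is left.
- clip_xp_end (a point): Outer face of clip_xp close to its free end, 30 mm from its hinge; the last 9 mm flare outward. With the lid seated, a spring tooth in the clip meets the box's lug at about 1.3 rad; pushed on inward (about 3 N here) it snaps under the lug past about 1.43 and draws itself to 1.55 or more. Let go before that, it is not engaged.
- clip_yp (a joint): Hinged clip (flap, 45 mm wide, 34 mm long) in the middle of the short side toward the lid's own +y. Hinge line level, parallel to that side, at x = 0, y = +80, z = 10.5 mm of the lid. Angle in rad: 0 = straight out, level; negative = raised (as at the start); grows as it is pushed down; +1.571 = hanging straight down, fully shut. Slightly stiff: it stays where it is left.
- clip_yp_end (a point): Outer face of clip_yp close to its free end, 30 mm from its hinge; the last 9 mm flare outward. With the lid seated, a spring tooth in the clip meets the box's lug at about 1.3 rad; pushed on inward (about 3 N here) it snaps under the lug past about 1.43 and draws itself to 1.55 or more. Let go before that, it is not engaged.
- clip_xm (a joint): Hinged clip (flap, 45 mm wide, 34 mm long) in the middle of the long side toward the lid's own -x. Hinge line level, parallel to that side, at x = -60, y = 0, z = 10.5 mm of the lid. Angle in rad: 0 = straight out, level; negative = raised (as at the start); grows as it is pushed down; +1.571 = hanging straight down, fully shut. Slightly stiff: it stays where it is left.
- clip_xm_end (a point): Outer face of clip_xm close to its free end, 30 mm from its hinge; the last 9 mm flare outward. With the lid seated, a spring tooth in the clip meets the box's lug at about 1.3 rad; pushed on inward (about 3 N here) it snaps under the lug past about 1.43 and draws itself to 1.55 or more. Let go before that, it is not engaged.
- clip_ym (a joint): Hinged clip (flap, 45 mm wide, 34 mm long) in the middle of the short side toward the lid's own -y. Hinge line level, parallel to that side, at x = 0, y = -80, z = 10.5 mm of the lid. Angle in rad: 0 = straight out, level; negative = raised (as at the start); grows as it is pushed down; +1.571 = hanging straight down, fully shut. Slightly stiff: it stays where it is left.
- clip_ym_end (a point): Outer face of clip_ym close to its free end, 30 mm from its hinge; the last 9 mm flare outward. With the lid seated, a spring tooth in the clip meets the box's lug at about 1.3 rad; pushed on inward (about 3 N here) it snaps under the lug past about 1.43 and draws itself to 1.55 or more. Let go before that, it is not engaged.
- mug: White mug, 80 mm wide, 91 mm high, handle to one side; stands behind the work. Origin: centre of its underside. A bystander.
- sugar_jar: Glass jar with a yellow lid, 65 mm wide, 95 mm high; stands behind the work. Origin: centre of its underside. A bystander.
- teaspoon: Steel teaspoon, 138 mm long (own x), lying behind the work. Origin: its centre, underside. A bystander.

How it is judged (in metres and radians):
On the way, in this order (a step that is already met when the one before it is completed fails the run):
1. the lid sits fully down on the box's rim (z of lid in the frame of food_box between 0.055 and 0.06 m and horizontal distance between lid and food_box below 0.005 m and angle between the y axis of lid and the y axis of food_box, either way round below 0.06 rad and angle between lid's own z axis and vertical below 0.03 rad), for 0.2 s.
2. all four clips are snapped shut with the lid on the box (all of step 1 and value of joint each of clip_xp, clip_yp, clip_xm, clip_ym above 1.48 rad), for 0.2 s.
At the end, for the whole second after the job is handed in: The lid rests on the box's rim, either way round (its origin 55 to 60 mm above the box's, within 5 mm of the box's centre, within 0.06 rad of its direction, tilted less than 0.03 rad), all four clips are shut (each joint above 1.48), and the lid is at rest (all of step 2 and linear speed of lid below 0.01 m/s); the robot touches nothing.
It fails at once if the mug is moved by more than 30 mm (distance of mug from where it was at the start of the episode above 0.03 m).
It fails at once if the jar is moved by more than 30 mm (distance of sugar_jar from where it was at the start of the episode above 0.03 m).
It fails at once if the teaspoon is moved by more than 30 mm (distance of teaspoon from where it was at the start of the episode above 0.03 m).
It also fails if it takes over 53 s, if anything falls off the work surface, if the arm or the gripper's body presses on something with over 40 N, if the wrist force passes 120 N, or if a joint passes its speed limit or range.

### The arm

A 6-joint arm with a two-finger parallel gripper is mounted at the origin on a cart in front of the work surface, level with it; the furniture and walls round the work are solid. World frame = base frame: x ahead of the robot, y to its left, z up, the work surface at z = 0. Lengths are in m, angles in degrees, forces in N, time in s.
With the tool pointing down it reaches from about 0.275 to 0.85 m from the base axis. Payload 19 kg.
Tool frame: the origin (TCP) lies midway between the tips of the shut fingers; the grasp point (between the pads) lies 19 mm behind it (r.grip_point_offset is the distance from the TCP to the grasp point, in m); z points along the fingers, y is the line along which they close (so a half turn about z gives the same grasp; the last joint's range is limited). The gripper opens to 85 mm and grips with 20 to 120 N. Pads are 22 mm wide; open, the fingers measure 114 mm over their backs; the gripper's body (76 mm by 85 mm) begins 54 mm behind the grasp point. The pads swing forward as they close: fully open they stand 13 mm farther back than shut.
Start: joints at [61.478, 8.623, 82.357, -0, 89.026, -7.678], TCP at [0.205, 0.537, 0.206] pointing down, gripper open.
Joint ranges: [-160.23, 160.23], [-39.13, 120.54], [6.94, 153.29], [-79.49, 259.48], [9.18, 160.14], [-161.06, 161.06]. Speed limits (degrees/s): [108.29, 108.29, 127.2, 172.46, 172.46, 172.46].

### API

Orientations are given as a 3x3 rotation matrix whose columns are the frame's x, y, z axes.
In Python, from rig import r gives the robot as it stands. The module is installed in compiled form; this text tells all that it offers.
- The arm moves only by the tool move_arm, never from a script. Its argument "plan" is a list of rows, each a list of 2 entries, a list of its own where there are three numbers: the shift along the tool's x, y, z in units of 150 mm (1.0 is 150 mm), then the turn about the tool's z in units of 90 degrees (1.0 is 90 degrees). In form: [[[x, y, z], yaw], ...]. A call has 1 to 10 rows; each row is the pose to reach, as a shift and turn from the pose commanded when the call began, along the tool's axes at that moment; what a row does not reach only later rows make up. A row lasts 1/8 s, in which the tool goes at most 62.5 mm and 10.7 degrees, less where a joint would pass 70% of its speed; a pose out of reach is approached as far as the arm can. A call with a number of a shift or a turn outside -1 to 1 is refused whole. A call with a gripper value outside its range is refused whole. "gripper" is the closure, from 0 (fully open) to 1 (shut), set as the call begins (left out, the last holds). The fingers move at their own pace and stop on an object; the grip force is fixed at half the most. Time passes only in rows, so rows that repeat a pose let the fingers close. It gives the time, the measured TCP pose, the force, the opening and the grip force at its end, in the units of the state.
- r.get_state(): the state, without advancing time (a new reading comes with each control period).
- r.camera(name): name is "scene" or "top" or "wrist"; returns a dict with "frame" (420x560x3 uint8, blue, green, red), "mtx" (3x3 intrinsics, pixels), "R" (3x3) and "t" (3): a world point X has camera coordinates R X + t; the wrist camera has in their place "hand_eye" (4x4, takes a point from camera to tool coordinates, whose origin is the TCP and whose axes are the flange's). Camera axes: x right, y down, z forward; pixel columns grow to the right and rows downward; lengths in m; the calibration is good to about 2 mm. A picture is of the moment at which its call begins: read the wrist's pose just before it. There is no depth.
- r.job_done(): hands the job in; it is judged then, once.
The state is a dict: "time_s": time; "qpos": joint angles; "joint_vel": joint speeds; "joint_torque": joint torques, N m; "position": TCP position; "orientation": TCP orientation; "ft_force": force on the tool from outside, world axes, zero at the start; "torque": the same for the moment, N m; "width": finger opening in m; "grasp_force": force on a finger pad.
Only numpy, scipy, OpenCV 4.12 (cv2) and the standard library are available. Lean on these libraries where they do the work, as an engineer would, in place of code of your own. Each camera call takes 0.05 s, during which the arm holds its last target. There are 200 camera calls.

## Working session

There is one attempt and no reset: what is moved stays moved. The work goes in short steps, Python scripts to look and compute and a tool call to move; the robot and the scene stay as the last step left them, time stands still between calls to the robot, and variables do not carry over. Pictures are saved under pics/ and viewed, at most 10 in all, crops included, and the job is handed in when it is done.

Besides the shell and the picture viewer there is one more tool, called after "Request:" as a command line: name --argument value ..., lists and objects as JSON in quotes. move_arm: Moves the arm, as the interface text tells. Its arguments: {"type":"object","properties":{"plan":{"type":"array","items":{"type":"array"}},"gripper":{"type":"number"}},"required":["plan"]}

```bash
mkdir -p pics
python3 - <<'E'
from rig import r
import cv2,numpy as np,pickle
d={}
for n in("scene","top","wrist"):
    s=r.get_state();c=r.camera(n);c['s']=s;d[n]=c;cv2.imwrite(f"pics/{n}0.png",c["frame"])
    print(n,{k:np.round(c[k],3).tolist() for k in c if k in("mtx","R","t","hand_eye")})
pickle.dump(d,open("d0.pkl","wb"));print(s)
E
```

```text
scene {'mtx': [[468.802, 0.0, 284.48], [0.0, 468.802, 207.636], [0.0, 0.0, 1.0]], 'R': [[0.842, -0.538, -0.02], [-0.243, -0.347, -0.906], [0.481, 0.768, -0.423]], 't': [-0.431, 0.235, 0.898]}
top {'mtx': [[505.174, 0.0, 272.246], [0.0, 505.174, 211.89], [0.0, 0.0, 1.0]], 'R': [[-0.014, -1.0, -0.008], [-0.986, 0.015, -0.168], [0.168, 0.006, -0.986]], 't': [0.114, 0.57, 1.191]}
wrist {'mtx': [[319.395, 0.0, 282.378], [0.0, 319.395, 211.097], [0.0, 0.0, 1.0]], 'hand_eye': [[0.001, -0.945, -0.326, 0.085], [1.0, 0.001, 0.001, -0.001], [-0.001, -0.326, 0.945, -0.168], [0.0, 0.0, 0.0, 1.0]]}
{'time_s': 0.1, 'qpos': array([ 6.14763129e+01,  8.64815254e+00,  8.23868716e+01, -2.02899012e-03,
        8.90242052e+01, -7.67821238e+00]), 'joint_vel': array([ 0.04877465, -0.0184418 , -0.01777898, -0.01902437,  0.00616569,
        0.05398323]), 'joint_torque': array([ 3.38831647e-03, -7.14381051e+01, -5.71802795e+01, -1.44467599e-04,
        7.07900312e-03,  1.11900276e-04]), 'position': array([0.20454071, 0.53715053, 0.20595657]), 'orientation': array([[-9.34543737e-01,  3.55847988e-01, -4.62526636e-04],
       [ 3.55848273e-01,  9.34543284e-01, -9.25177132e-04],
       [ 1.03028741e-04, -1.02920780e-03, -9.99999465e-01]]), 'ft_force': array([0.69620839, 0.19633773, 0.58523681]), 'torque': array([0.01796892, 0.05513265, 0.05454553]), 'grasp_force': 0.0, 'width': 0.08501188845697813}
```

View pics/scene0.png

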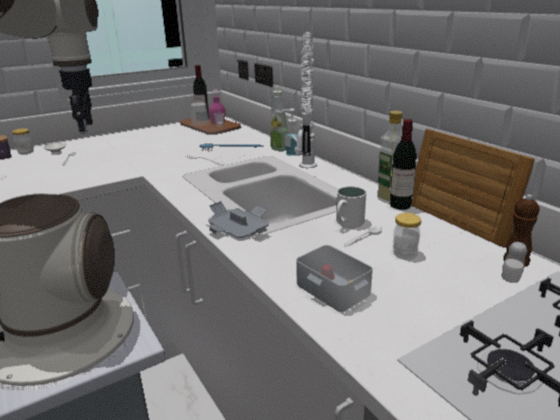

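View pics/top0.png

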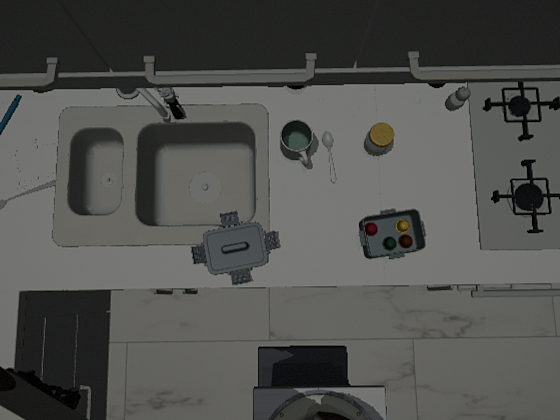

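View pics/wrist0.png

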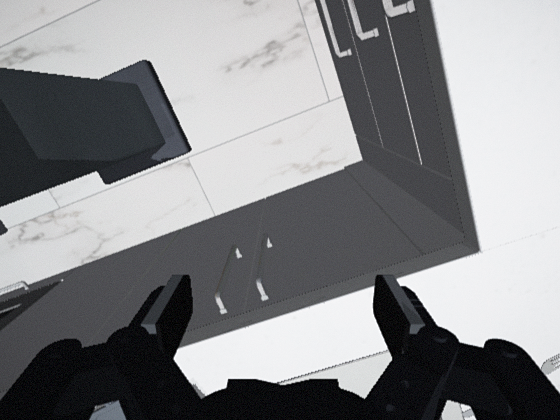

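The scene view shows the lid near (238,222) and the box near (334,277). In the top view the lid is at (235,246), with its rib bar at (233,246), and the box is at (393,232). The wrist view shows only the fingers and the floor, so nothing useful yet. Next I'll get rough positions.

```bash
cat > h.py <<'E'
import numpy as np,cv2,pickle
def cam(c):
    "-> K, Rcw, camera centre"
    if 'hand_eye' in c:
        H=c['hand_eye'];Rt=np.array(c['s']['orientation']);p=np.array(c['s']['position'])
        return c['mtx'],Rt@H[:3,:3],Rt@H[:3,3]+p
    return c['mtx'],c['R'].T,-c['R'].T@c['t']
def ray(c,uv):
    K,R,o=cam(c);uv=np.atleast_2d(uv).astype(float)
    d=np.c_[uv,np.ones(len(uv))]@np.linalg.inv(K).T@R.T
    return o,d/np.linalg.norm(d,axis=1)[:,None]
def plane(c,uv,z):
    o,d=ray(c,uv);return o+d*((z-o[2])/d[:,2])[:,None]
def tri(c1,u1,c2,u2):
    o1,d1=ray(c1,u1);o2,d2=ray(c2,u2);d1=d1[0];d2=d2[0]
    A=np.stack([d1,-d2],1);s=np.linalg.lstsq(A,o2-o1,rcond=None)[0]
    a=o1+s[0]*d1;b=o2+s[1]*d2;return (a+b)/2,np.linalg.norm(a-b)
def proj(c,X):
    K,R,o=cam(c);p=(np.atleast_2d(X)-o)@R@K.T;return p[:,:2]/p[:,2:]
E
python3 - <<'E'
from h import *
d=pickle.load(open('d0.pkl','rb'));c=d['top'];f=c['frame']
hsv=cv2.cvtColor(f,cv2.COLOR_BGR2HSV)
for p in[(215,255),(255,235),(233,246),(230,218),(380,250),(362,232),(300,230),(200,210)]:print(p,hsv[p[1],p[0]],f[p[1],p[0]])
m=cv2.inRange(hsv,(85,25,20),(130,255,170))
for n,(x0,y0,x1,y1) in dict(lid=(180,200,290,295),box=(345,195,440,270)).items():
    mm=np.zeros_like(m);mm[y0:y1,x0:x1]=m[y0:y1,x0:x1]
    cs=max(cv2.findContours(mm,0,2)[0],key=cv2.contourArea);R=cv2.minAreaRect(cs);print(n,cv2.contourArea(cs),R)
    z=.013 if n=='lid' else .066
    print(plane(c,[R[0]],z),plane(c,cv2.boxPoints(R),z).round(3).tolist())
print('rib',plane(c,[(233,246)],.038), tri(c,(233,246),d['scene'],(238,216)))
cv2.imwrite('pics/top0c.png',cv2.resize(np.hstack([f[195:295,185:285],f[185:285,343:443]]),None,fx=4,fy=4,interpolation=2))
E
```

```text
(215, 255) [103  21  84] [84 81 77]
(255, 235) [94 22 80] [80 79 73]
(233, 246) [98 24 84] [84 82 76]
(230, 218) [98 27 38] [38 37 34]
(380, 250) [98 28 74] [74 72 66]
(362, 232) [93 34 67] [67 66 58]
(300, 230) [ 40   6 120] [117 120 119]
(200, 210) [ 25  15 104] [ 98 103 104]
lid 248.0 ((227.72486877441406, 223.26034545898438), (23.076927185058594, 26.384618759155273), 22.61986541748047)
[[0.55037813 0.21808372 0.013     ]] [[0.531, 0.258, 0.013], [0.593, 0.232, 0.013], [0.57, 0.178, 0.013], [0.508, 0.204, 0.013]]
box 2294.0 ((391.9230651855469, 233.61538696289062), (47.85233688354492, 64.32609558105469), 78.69007110595703)
[[ 0.51131111 -0.1807996   0.066     ]] [[0.554, -0.096, 0.066], [0.583, -0.25, 0.066], [0.469, -0.265, 0.066], [0.441, -0.113, 0.066]]
rib [[0.49016958 0.20274254 0.038     ]] (array([0.49160091, 0.20385193, 0.02463762]), np.float64(0.00011165967622621106))
```

View pics/top0c.png

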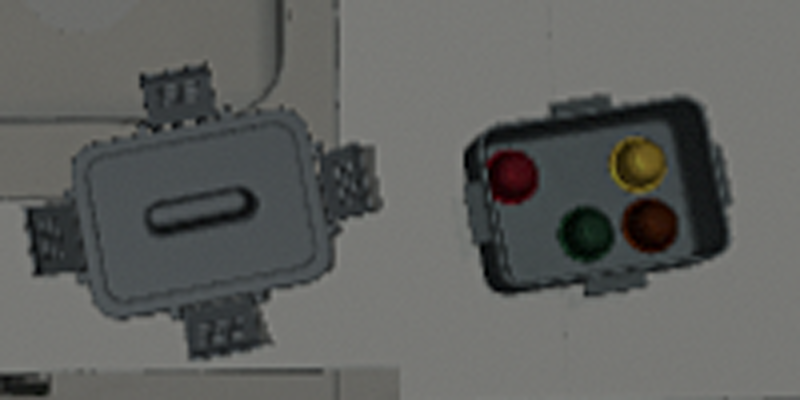

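The crop shows the lid plate centre and rib at crop (202,211), which is top px (235,248). The box mouth centre is at crop (603,195), top px (394,234). Both are turned about 10°. I'll move the wrist to look at the lid.

Request:
move_arm --plan '[[[-0.31,-0.2,0.04],0],[[-0.62,-0.4,0.08],0],[[-0.93,-0.61,0.12],0]]' --gripper 0.5

```text
time_s: 0.52
position: [0.303, 0.4008, 0.1881]
orientation: [[-0.935, 0.355, -0.0], [0.355, 0.935, -0.0], [0.0, -0.0, -1.0]]
ft_force: [1.3, 0.0, 0.8]
width: 0.0424
grasp_force: 0.0
```

Request:
move_arm --plan '[[[-0.31,-0.2,0.04],0],[[-0.62,-0.4,0.08],0],[[-0.93,-0.61,0.12],0]]'

```text
time_s: 0.9
position: [0.401, 0.2655, 0.1703]
orientation: [[-0.935, 0.356, 0.0], [0.356, 0.935, 0.0], [-0.0, 0.0, -1.0]]
ft_force: [0.9, 0.4, 0.2]
width: 0.0427
grasp_force: 0.0
```

Request:
move_arm --plan '[[[-0.31,-0.2,0.04],0.11],[[-0.62,-0.4,0.08],0.22],[[-0.93,-0.61,0.12],0.33],[[-0.93,-0.61,0.12],0.44],[[-0.93,-0.61,0.12],0.55],[[-0.93,-0.61,0.12],0.655],[[-0.93,-0.61,0.12],0.655]]'

```text
time_s: 1.78
position: [0.4979, 0.1318, 0.1523]
orientation: [[-0.178, 0.984, -0.0], [0.984, 0.178, -0.0], [-0.0, -0.0, -1.0]]
ft_force: [-0.6, -0.3, -0.3]
width: 0.0428
grasp_force: 0.0
```

```bash
cat > snap.py <<'E'
import sys,pickle,cv2,numpy as np
from rig import r
n=sys.argv[1];s=r.get_state();c=r.camera("wrist");c['s']=s
pickle.dump(c,open(n+'.pkl','wb'));cv2.imwrite(f'pics/{n}.png',c['frame']);print(s['time_s'],s['position'].round(4),s['orientation'][:,0].round(4),s['width'])
E
python3 snap.py w1
```

```text
1.775 [0.4979 0.1318 0.1523] [-1.779e-01  9.841e-01 -1.000e-04] 0.04275260854790671
```

View pics/w1.png

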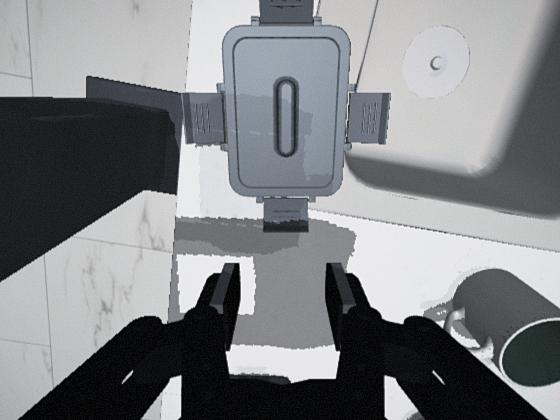

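The wrist view is good. The lid plate spans x 222–351 and y 25–197, and the rib is centred near (286,117). I'll take a second lid view and then two box views.

Request:
move_arm --plan '[[[-0.15,0,-0.3],0],[[-0.2,0,-0.39],0],[[-0.2,0,-0.39],0]]'

```text
time_s: 2.2
position: [0.5037, 0.1021, 0.2115]
orientation: [[-0.179, 0.984, 0.001], [0.984, 0.179, 0.0], [-0.0, 0.001, -1.0]]
ft_force: [0.5, -0.6, -0.9]
width: 0.0425
grasp_force: 0.0
```

```bash
python3 snap.py w2
```

```text
2.2 [0.5037 0.1021 0.2115] [-1.788e-01  9.839e-01 -2.000e-04] 0.04254666179636039
```

Request:
move_arm --plan '[[[-0.35,-0.1,0],0],[[-0.7,-0.2,0],0],[[-1,-0.3,0],0]]'

```text
time_s: 2.62
position: [0.4848, -0.0542, 0.2095]
orientation: [[-0.179, 0.984, -0.002], [0.984, 0.179, 0.0], [0.001, -0.002, -1.0]]
ft_force: [1.1, -0.3, 1.0]
width: 0.0428
grasp_force: 0.0
```

Request:
move_arm --plan '[[[-0.36,0,0],0],[[-0.72,0,0],0],[[-1,0,0],0],[[-1,0,0],0]]'

```text
time_s: 3.12
position: [0.512, -0.2026, 0.2088]
orientation: [[-0.176, 0.984, -0.003], [0.984, 0.176, 0.001], [0.002, -0.002, -1.0]]
ft_force: [-0.8, 0.5, 1.1]
width: 0.0428
grasp_force: 0.0
```

```bash
python3 snap.py b1
```

```text
3.125 [ 0.512  -0.2026  0.2088] [-0.1759  0.9844  0.0016] 0.04277562069213686
```

Request:
move_arm --plan '[[[-0.25,0,0],0],[[-0.4,0,0],0],[[-0.4,0,0],0]]'

```text
time_s: 3.55
position: [0.5229, -0.2602, 0.2102]
orientation: [[-0.177, 0.984, -0.001], [0.984, 0.177, 0.001], [0.001, -0.001, -1.0]]
ft_force: [-0.8, 0.6, -1.1]
width: 0.0429
grasp_force: 0.0
```

```bash
python3 snap.py b2
python3 - <<'E'
import cv2,numpy as np
a,b,c=[cv2.imread(f'pics/{n}.png') for n in('w2','b1','b2')]
cv2.imwrite('pics/m1.png',np.hstack([cv2.resize(b[:300,100:500],(400,300)),cv2.resize(c[:300,100:500],(400,300))]))
E
```

```text
3.55 [ 0.5229 -0.2602  0.2102] [-1.767e-01  9.843e-01  8.000e-04] 0.04290714551376835
```

View pics/m1.png

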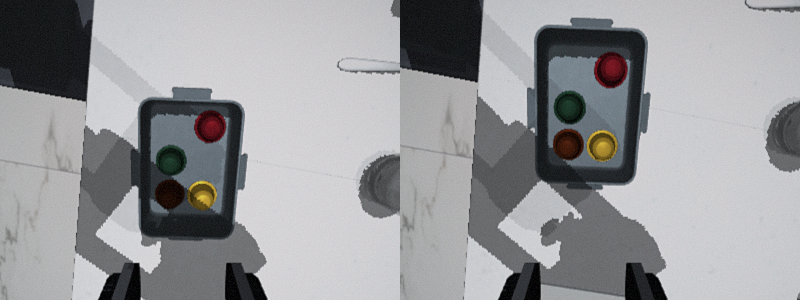

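Panel pixels for the box rim: in b1 (left panel) x 138–243, y 99–238; in b2 (right panel) x 534–647, y 25–185. Next I'll fit the rim and plate edges and triangulate the corners.

```bash
cat > meas.py <<'E'
from h import *
def mask(f):
    b=f.astype(int); h=cv2.cvtColor(f,cv2.COLOR_BGR2HSV)
    return (h[...,0]>85)&(h[...,0]<130)&(h[...,1]>22)
def corners(c,box,lx,ly):
    """box=(l,t,r,b) rough px; lx,ly = fraction ranges along each side to scan"""
    g=cv2.GaussianBlur(c['frame'],(3,3),0).astype(float)
    h=cv2.cvtColor(g.astype(np.float32)/255,cv2.COLOR_BGR2HSV)[...,1]*255
    l,t,r,b=box;w=r-l;hh=b-t;L={}
    def edge(p,q):   # strongest saturation step along p->q (outside->inside), subpixel
        n=60;s=np.linspace(0,1,n);u=p[0]+(q[0]-p[0])*s;v=p[1]+(q[1]-p[1])*s
        y=cv2.remap(g.mean(2).astype(np.float32),u.astype(np.float32)[None],v.astype(np.float32)[None],1)[0]
        z=cv2.remap(h.astype(np.float32),u.astype(np.float32)[None],v.astype(np.float32)[None],1)[0]
        d=np.diff(cv2.GaussianBlur(z[None],(9,1),0)[0]);i=int(np.argmax(d[4:-4]))+4
        a=d[i-1],d[i],d[i+1];k=i+.5+(a[0]-a[2])/(2*(a[0]-2*a[1]+a[2])+1e-9)
        return p[0]+(q[0]-p[0])*k/(n-1),p[1]+(q[1]-p[1])*k/(n-1)
    W=9
    for n in 'ltrb':
        P=[]
        fr=[f for a,b2 in (ly if n in'lr' else lx) for f in np.linspace(a,b2,9)]
        for f in fr:
            y=t+f*hh;x=l+f*w
            P.append(dict(l=lambda:edge((l-W,y),(l+W,y)),r=lambda:edge((r+W,y),(r-W,y)),t=lambda:edge((x,t-W),(x,t+W)),b=lambda:edge((x,b+W),(x,b-W)))[n]())
        P=np.array(P,np.float32)
        for _ in range(3):
            vx,vy,x0,y0=cv2.fitLine(P,cv2.DIST_HUBER,0,.01,.01).ravel()
            e=(P[:,0]-x0)*vy-(P[:,1]-y0)*vx
            keep=abs(e)<max(1,1.5*np.median(abs(e)));P=P[keep]
        L[n]=(np.array([vy,-vx,-(vy*x0-vx*y0)]));print(n,len(P),'of',len(fr),'rms',round(float(e[keep].std()),2),end='; ')
    print()
    out=[]
    for a,b2 in('lt','tr','rb','bl'):
        q=np.cross(L[a],L[b2]);out.append(q[:2]/q[2])
    return np.array(out)
def pose(P):
    P=np.array(P);c=P.mean(0);u=(P[0]+P[1]-P[2]-P[3])[:2];v=(P[1]+P[2]-P[0]-P[3])[:2]
    print('centre',c.round(4),'ang long',np.degrees(np.arctan2(u[1],u[0])).round(2),'ang short(perp)',(np.degrees(np.arctan2(v[1],v[0]))+90).round(2),'len',np.linalg.norm(u/2).round(4),np.linalg.norm(v/2).round(4))
if __name__=='__main__':
    C={n:pickle.load(open(n+'.pkl','rb')) for n in('w1','w2','b1','b2')}
    X=plane(C['w1'],[(222,25),(351,25),(351,197),(222,197)],.013)
    q=proj(C['w2'],X);print(q.round())
    bw2=(q[[0,3],0].mean(),q[:2,1].mean(),q[1:3,0].mean(),q[2:,1].mean())
    A=[(.13,.19),(.81,.87)];B=[(.12,.28),(.72,.88)]
    for n1,n2,b1,b2,z in(('w1','w2',(222,25,351,197),bw2,.013),('b1','b2',(238,99,343,238),(234,25,347,185),.066)):
        p1=corners(C[n1],b1,A,B);p2=corners(C[n2],b2,A,B)
        print(p1.round(1).tolist(),p2.round(1).tolist())
        T=[tri(C[n1],a,C[n2],b) for a,b in zip(p1,p2)]
        print('tri z',[round(t[0][2],4) for t in T],'gap',[round(t[1],4) for t in T]);pose([t[0] for t in T])
        pose(plane(C[n1],p1,z));pose(plane(C[n2],p2,z))
    T=C['b2']['s'];print(T['position'])
E
python3 meas.py
```

```text
[[230.   4.]
 [340.   4.]
 [342. 157.]
 [229. 157.]]
l 17 of 18 rms 0.1; t 18 of 18 rms 0.36; r 13 of 18 rms 0.14; b 12 of 18 rms 0.49; 
l 17 of 18 rms 0.09; t 18 of 18 rms 0.3; r 17 of 18 rms 0.29; b 13 of 18 rms 0.44; 
[[220.3000030517578, 24.700000762939453], [350.8999938964844, 24.799999237060547], [341.1000061035156, 194.0], [229.8000030517578, 195.5]] [[228.8000030517578, 3.5], [340.5, 3.799999952316284], [332.6000061035156, 154.60000610351562], [235.89999389648438, 156.39999389648438]]
tri z [np.float64(0.0116), np.float64(0.0099), np.float64(0.0117), np.float64(0.0061)] gap [np.float64(0.0), np.float64(0.0), np.float64(0.0006), np.float64(0.0002)]
centre [0.4865 0.201  0.0098] ang long 100.13 ang short(perp) 101.19 len 0.1512 0.1118
centre [0.4866 0.2014 0.013 ] ang long 100.41 ang short(perp) 100.69 len 0.1496 0.1108
centre [0.4866 0.2011 0.013 ] ang long 100.29 ang short(perp) 100.84 len 0.15 0.1107
l 18 of 18 rms 0.09; t 18 of 18 rms 0.14; r 15 of 18 rms 0.1; b 13 of 18 rms 0.2; 
l 18 of 18 rms 0.18; t 18 of 18 rms 0.13; r 10 of 18 rms 0.46; b 13 of 18 rms 0.36; 
[[237.5, 96.5999984741211], [345.29998779296875, 100.69999694824219], [332.20001220703125, 235.89999389648438], [238.6999969482422, 236.1999969482422]] [[233.89999389648438, 24.0], [346.70001220703125, 28.799999237060547], [343.20001220703125, 182.1999969482422], [235.3000030517578, 181.6999969482422]]
tri z [np.float64(0.0662), np.float64(0.0668), np.float64(0.0719), np.float64(0.0654)] gap [np.float64(0.0001), np.float64(0.0016), np.float64(0.0089), np.float64(0.0002)]
centre [ 0.5132 -0.1837  0.0676] ang long 98.9 ang short(perp) 99.75 len 0.1363 0.1001
centre [ 0.5127 -0.1841  0.066 ] ang long 98.02 ang short(perp) 99.25 len 0.137 0.0988
centre [ 0.5145 -0.1839  0.066 ] ang long 100.22 ang short(perp) 99.09 len 0.1374 0.1026
[ 0.52288919 -0.2601615   0.21022293]
```

Run:
```python
from h import *
for n,rows,cols in(('b1',(115,130,145,200,215,225),(255,265,275,310,320,330)),('b2',(45,60,75,135,150,165),(250,260,270,315,325,335))):
    c=pickle.load(open(n+'.pkl','rb'));f=c['frame'];h=cv2.cvtColor(f,cv2.COLOR_BGR2HSV)
    print(n)
    for y in rows: print('R',y,[f"{a}/{b}" for a,b in h[y,328:356,1:]])
    y0=224 if n=='b1' else 170
    for x in cols: print('B',x,y0,[f"{a}/{b}" for a,b in h[y0:y0+22,x,1:]])
```

```text
b1
R 115 ['30/51', '32/40', '34/45', '43/42', '25/31', '21/36', '22/35', '49/31', '60/34', '44/41', '67/38', '58/31', '46/33', '47/43', '43/94', '47/126', '21/135', '5/218', '2/214', '4/213', '6/214', '4/212', '6/214', '4/214', '5/214', '4/213', '5/212', '5/215']
R 130 ['40/77', '49/67', '38/54', '38/40', '28/45', '47/38', '37/41', '64/36', '73/35', '29/35', '35/36', '42/36', '45/51', '49/115', '38/127', '12/147', '6/219', '4/217', '4/216', '6/213', '2/211', '5/211', '6/217', '4/215', '1/208', '4/216', '5/216', '4/212']
R 145 ['46/61', '39/52', '44/35', '44/35', '25/41', '53/34', '31/33', '77/33', '46/33', '29/35', '31/33', '49/67', '43/135', '27/132', '9/194', '2/214', '4/214', '3/219', '4/210', '4/211', '5/212', '5/215', '4/216', '6/214', '6/214', '4/216', '6/216', '5/217']
R 200 ['36/35', '57/36', '41/37', '62/37', '35/36', '38/40', '45/80', '45/125', '21/144', '5/222', '3/221', '4/215', '7/214', '4/213', '5/216', '4/214', '0/215', '4/217', '4/213', '6/215', '4/216', '7/217', '6/216', '4/213', '5/215', '6/212', '4/212', '1/216']
R 215 ['69/37', '38/40', '56/32', '32/32', '57/40', 
[... 3878 characters left out ...]
', '53/48', '47/49', '52/49', '26/60', '16/82', '11/93', '13/95']
B 315 170 ['42/54', '30/42', '55/42', '36/42', '46/39', '47/43', '53/43', '43/42', '44/46', '60/38', '44/41', '38/34', '58/53', '59/90', '39/125', '11/165', '6/216', '8/215', '6/208', '4/209', '7/215', '1/208']
B 325 170 ['39/33', '62/41', '7/38', '46/44', '25/41', '54/38', '45/45', '37/41', '64/32', '30/42', '21/36', '54/38', '45/79', '43/106', '21/132', '4/181', '2/208', '5/208', '5/213', '5/210', '4/212', '1/209']
B 335 170 ['31/107', '35/124', '28/118', '22/129', '16/141', '8/164', '4/200', '5/217', '4/213', '5/216', '2/208', '7/213', '5/212', '5/209', '5/211', '6/210', '5/207', '4/211', '6/211', '5/208', '6/212', '4/211']
```

```bash
python3 - <<'E'
s=open('meas.py').read()
a=s.index("        d=np.diff(");b=s.index("        return p[0]+(q[0]-p[0])*k")
s=s[:a]+"""        z=cv2.GaussianBlur(z[None],(5,1),0)[0];i=int(np.argmax(z>24)) or 1
        k=i-1+(24-z[i-1])/(z[i]-z[i-1]+1e-9)
"""+s[b:]
s=s.replace("W=9","W=13").replace("A=[(.13,.19),(.81,.87)];B=[(.12,.28),(.72,.88)]","A=[(.16,.24),(.76,.84)] if 1 else 0;B=[(.14,.3),(.7,.86)]")
open('meas.py','w').write(s)
E
python3 meas.py
```

```text
[[230.   4.]
 [340.   4.]
 [342. 157.]
 [229. 157.]]
l 16 of 18 rms 0.1; t 15 of 18 rms 0.19; r 16 of 18 rms 0.26; b 17 of 18 rms 0.28; 
l 16 of 18 rms 0.06; t 15 of 18 rms 0.13; r 16 of 18 rms 0.32; b 18 of 18 rms 0.29; 
[[220.8000030517578, 25.200000762939453], [350.6000061035156, 25.200000762939453], [340.79998779296875, 195.10000610351562], [230.10000610351562, 195.6999969482422]] [[229.3000030517578, 3.9000000953674316], [340.0, 4.199999809265137], [332.29998779296875, 155.0], [236.10000610351562, 156.39999389648438]]
tri z [np.float64(0.0127), np.float64(0.0121), np.float64(0.0164), np.float64(0.0076)] gap [np.float64(0.0), np.float64(0.0002), np.float64(0.0005), np.float64(0.0002)]
centre [0.4864 0.2008 0.0122] ang long 100.04 ang short(perp) 101.11 len 0.1503 0.1103
centre [0.4868 0.201  0.013 ] ang long 100.38 ang short(perp) 100.44 len 0.1499 0.1103
centre [0.4866 0.2008 0.013 ] ang long 100.29 ang short(perp) 100.68 len 0.15 0.1099
l 18 of 18 rms 0.13; t 18 of 18 rms 0.08; r 18 of 18 rms 0.06; b 17 of 18 rms 0.33; 
l 18 of 18 rms 0.12; t 18 of 18 rms 0.07; r 18 of 18 rms 0.08; b 15 of 18 rms 0.26; 
[[237.5, 96.30000305175781], [345.29998779296875, 100.80000305175781], [331.8999938964844, 238.89999389648438], [238.60000610351562, 236.0]] [[233.8000030517578, 23.799999237060547], [348.6000061035156, 29.0], [333.79998779296875, 184.5], [234.89999389648438, 181.6999969482422]]
tri z [np.float64(0.0657), np.float64(0.0659), np.float64(0.0668), np.float64(0.064)] gap [np.float64(0.0), np.float64(0.0), np.float64(0.0), np.float64(0.0005)]
centre [ 0.5126 -0.185   0.0656] ang long 97.88 ang short(perp) 98.45 len 0.1389 0.0991
centre [ 0.5127 -0.1848  0.066 ] ang long 98.01 ang short(perp) 98.1 len 0.1386 0.0988
centre [ 0.5126 -0.1849  0.066 ] ang long 97.9 ang short(perp) 98.27 len 0.1387 0.0991
[ 0.52288919 -0.2601615   0.21022293]
```

Measurements agree. The lid centre is (0.4867, 0.2010) at 100.4°, with the plate top at about 12 mm. The box is at (0.5127, -0.1849) at 98.05°, with the rim at about 65.6 mm. Moving to grasp the rib.

Request:
move_arm --plan '[[[0.35,0.03,0],0],[[0.7,0.07,0],0],[[1,0.1,0],0]]'

```text
time_s: 3.98
position: [0.5104, -0.1068, 0.2111]
orientation: [[-0.178, 0.984, 0.0], [0.984, 0.178, 0.0], [0.0, 0.0, -1.0]]
ft_force: [0.6, -0.9, 0.4]
width: 0.0424
grasp_force: 0.0
```

Request:
move_arm --plan '[[[0.35,0.03,0],0],[[0.7,0.07,0],0],[[1,0.1,0],0]]'

```text
time_s: 4.35
position: [0.4981, 0.0434, 0.2112]
orientation: [[-0.179, 0.984, 0.0], [0.984, 0.179, 0.0], [0.0, 0.0, -1.0]]
ft_force: [0.1, -0.5, 0.0]
width: 0.043
grasp_force: 0.0
```

Request:
move_arm --plan '[[[0.35,0.03,0.1],0],[[0.7,0.07,0.3],0],[[1,0.107,0.5],0],[[1.0,0.107,0.6],0],[[1.0,0.107,0.6],0]]'

```text
time_s: 4.97
position: [0.4874, 0.1913, 0.1203]
orientation: [[-0.178, 0.984, -0.002], [0.984, 0.178, -0.001], [-0.0, -0.002, -1.0]]
ft_force: [-0.3, 0.3, 0.5]
width: 0.0426
grasp_force: 0.0
```

Run:
```python
from rig import r
import numpy as np
s=r.get_state();R=s['orientation'];d=np.array([.4867,.2010,.018])-s['position']
print(s['time_s'],s['position'],R[:,0],(R.T@d/.15).round(4),np.degrees(np.arctan2(R[1,0],R[0,0])))
```

```text
4.975 [0.48740959 0.19134871 0.120279  ] [-1.78446848e-01  9.83949519e-01 -2.55992204e-04] [0.0643 0.008  0.6818] 100.2793065187003
```

Request:
move_arm --plan '[[[0.065,0.008,0.35],0],[[0.065,0.008,0.62],0],[[0.065,0.008,0.68],0],[[0.065,0.008,0.68],0]]'

```text
time_s: 5.48
position: [0.4886, 0.2005, 0.0203]
orientation: [[-0.176, 0.984, 0.001], [0.984, 0.176, 0.0], [-0.0, 0.001, -1.0]]
ft_force: [-0.3, 0.3, 0.4]
width: 0.0428
grasp_force: 0.0
```

Request:
move_arm --plan '[[[0,0,0],0],[[0,0,0],0],[[0,0,0],0],[[0,0,0],0],[[0,0,0],0]]' --gripper 1

```text
time_s: 6.1
position: [0.4879, 0.2009, 0.019]
orientation: [[-0.177, 0.984, -0.0], [0.984, 0.177, -0.0], [-0.0, -0.0, -1.0]]
ft_force: [0.5, 0.4, 0.6]
width: 0.0001
grasp_force: 0.0
```

The gripper shut completely, so the rib was not caught. Looking before the next move.

Run:
```python
from rig import r
import cv2,pickle,numpy as np
f=[]
for n in("wrist","scene"):
    s=r.get_state();c=r.camera(n);c['s']=s;pickle.dump(c,open(n+'_g.pkl','wb'));f.append(c['frame'])
print(r.get_state()['width'])
cv2.imwrite('pics/g1.png',np.hstack([cv2.resize(f[0],(400,300)),cv2.resize(f[1][120:300,130:370],(400,300))]))
```

```text
-0.0003646046842280789
```

View pics/g1.png

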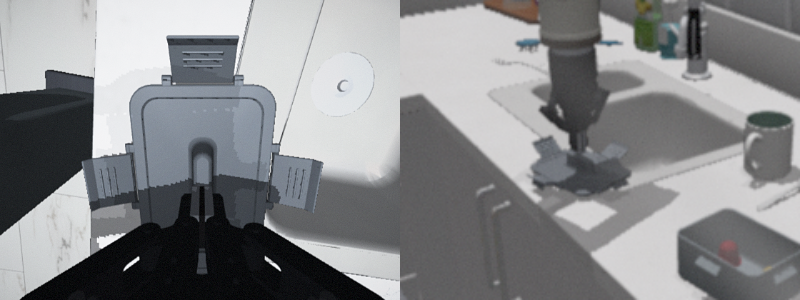

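Run:
```python
import cv2,pickle,numpy as np
f=pickle.load(open('wrist_g.pkl','rb'))['frame'][180:400,180:390]
g=(255*(f/255.)**.45).astype(np.uint8);cv2.imwrite('pics/g2.png',cv2.resize(g,None,fx=2.7,fy=2.7,interpolation=2))
```

```text
(no output)
```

View pics/g2.png

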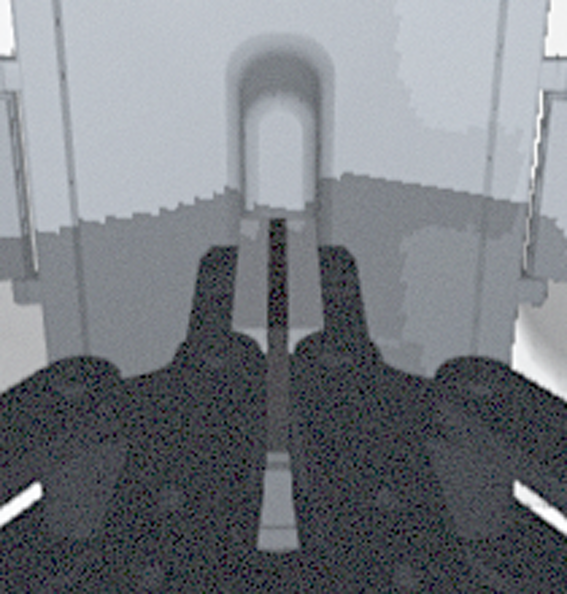

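The fingers look to be on both sides of the rib, but the width reads 0. A small test lift will show which is right.

Request:
move_arm --plan '[[[0,0,-0.1],0],[[0,0,-0.2],0],[[0,0,-0.2],0],[[0,0,-0.2],0]]'

```text
time_s: 6.7
position: [0.4878, 0.2009, 0.049]
orientation: [[-0.177, 0.984, 0.0], [0.984, 0.177, -0.0], [-0.0, 0.0, -1.0]]
ft_force: [-0.1, -0.7, 0.7]
width: 0.0003
grasp_force: 0.0
```

```bash
python3 snap.py g3
python3 - <<'E'
from meas import *
a=pickle.load(open('wrist_g.pkl','rb'));c=pickle.load(open('g3.pkl','rb'))
f,g=a['frame'].astype(int),c['frame'].astype(int)
print(abs(f-g).mean(2)[:260:20,150:420:20].round().astype(int))
def lid(c):return [(x,np.flatnonzero(cv2.cvtColor(c['frame'],cv2.COLOR_BGR2HSV)[x,:,1]>22)[[0,-1]]) for x in()]
for n,im in(('before',f),('after',g)):
    for row in (140,160,180,200,220):
        G=im[row].mean(1); d=np.diff(G); i=np.argsort(-abs(d[150:420]))[:6]+150; print(n,row,sorted(i.tolist()))
print(c['s']['ft_force'],c['s']['width'],c['s']['grasp_force'])
E
```

```text
6.7 [0.4878 0.2009 0.049 ] [-1.772e-01  9.842e-01 -1.000e-04] 0.0003493725945812725
[[ 27   1   1   0   1   2   1   1   1   1  24   2   4   2]
 [ 27   1   1   1   0   0   1   1   1   0  23   1   1   2]
 [ 19   1   3   1   0   1   0   1   2   1   4   1   1   5]
 [ 21   0   0   2   1  99  95 102  99 188   1   2   2   2]
 [ 15   0   2   2   1   3   6  39   3  20   1   1   1   9]
 [ 17   1   8   1   1   1   1  12   4  33   4   2   1   2]
 [157   0   2   1  21  38  34  23  27  33  17   3   1   3]
 [163   2  81  73   1   3   3   3   3  13   4  19   7  79]
 [ 69   2  85  44   4   2   1   2   2   2   1  18   4   0]
 [  3   1  90   1   4   3   2  15   3   2   9  83   1   1]
 [  2   4  10   4   3   2  41  12   1   1   1  71  51   2]
 [  6   5  26   3   1   4   9  23   2   3  38   8   9  33]
 [ 39   9   2   1   3   3  20   7  75  22  33   4   3   4]]
before 140 [181, 353, 384, 385, 409, 411]
before 160 [180, 181, 200, 385, 403, 404]
before 180 [183, 198, 383, 396, 397, 398]
before 200 [381, 385, 386, 390, 391, 392]
before 220 [186, 205, 379, 380, 383, 418]
after 140 [150, 151, 194, 195, 371, 392]
after 160 [150, 195, 196, 212, 370, 386]
after 180 [197, 352, 368, 378, 379, 380]
after 200 [181, 184, 189, 366, 368, 376]
after 220 [161, 200, 365, 366, 368, 405]
[-0.12756038 -0.67001603  0.72019773] 0.0003493725945812725 0.0
```

Run:
```python
from h import *
a=pickle.load(open('wrist_g.pkl','rb'));c=pickle.load(open('g3.pkl','rb'))
for n,q in(('grip',a),('lift',c)):
    print(n)
    for row in(210,230,250,258,265,275,290,300,330,370,380):print(row,cv2.GaussianBlur(q['frame'],(1,3),0)[row,240:330:3].mean(1).astype(int).tolist())
# rib central column profiles in w1,w2,g3 
for n in('w1','w2','g3'):
    q=pickle.load(open(n+'.pkl','rb'));f=q['frame'].mean(2)
    col=int(proj(q,[[.4867,.2010,.03]])[0][0]);print(n,col,proj(q,[[.4867+s*.032*-.179,.2010+s*.032*.984,.038] for s in(1,-1)]).round(1).tolist())
    r0=int(proj(q,[[.4867,.2010,.03]])[0][1]);print(r0,f[max(0,r0-60):r0+60:2,col-1:col+2].mean(1).astype(int).tolist())
    print(f[r0-2:r0+3,col-25:col+25].mean(0).astype(int).tolist())
```

```text
grip
210 [138, 136, 136, 139, 138, 141, 142, 140, 102, 83, 51, 56, 56, 56, 55, 52, 52, 51, 50, 41, 85, 103, 135, 133, 137, 135, 132, 132, 130, 133]
230 [135, 137, 134, 136, 135, 138, 134, 135, 107, 88, 55, 107, 134, 133, 134, 134, 133, 131, 84, 38, 85, 110, 129, 131, 129, 129, 128, 131, 132, 130]
250 [134, 133, 131, 134, 134, 131, 129, 128, 57, 56, 54, 108, 130, 132, 130, 129, 131, 124, 86, 35, 47, 60, 60, 62, 58, 62, 58, 61, 61, 60]
258 [61, 75, 59, 64, 62, 60, 64, 60, 59, 50, 41, 64, 59, 64, 63, 62, 73, 71, 47, 33, 44, 58, 57, 64, 65, 60, 60, 60, 61, 59]
265 [64, 61, 64, 63, 65, 61, 60, 62, 58, 50, 76, 78, 55, 27, 12, 13, 58, 65, 56, 35, 47, 60, 62, 60, 59, 63, 59, 61, 59, 58]
275 [60, 62, 60, 60, 61, 17, 13, 13, 8, 12, 53, 54, 52, 31, 13, 17, 57, 51, 56, 46, 9, 5, 8, 13, 60, 59, 64, 62, 59, 59]
290 [62, 62, 63, 63, 14, 9, 6, 7, 10, 57, 53, 54, 54, 12, 5, 7, 57, 55, 56, 56, 8, 12, 9, 12, 9, 60, 60, 62, 57, 59]
300 [61, 61, 58, 45, 11, 12, 13, 13, 11, 60, 59, 55, 61, 11, 12, 5, 57, 56, 57, 59, 11, 10, 8, 5, 16, 20, 61, 59, 61, 59]
330 [11, 10, 14, 8, 7, 14, 9, 14, 10, 11, 11, 12, 13
[... 2675 characters left out ...]
1, 159, 156, 98, 83, 66, 38, 49, 92, 107, 148, 164, 163, 159, 160, 160, 159, 159, 127, 88, 71, 32, 49, 77, 99, 147, 158, 158, 156, 156, 156, 157, 155, 154, 154, 155, 154, 156]
g3 283 [[283.0, 195.4], [283.1, 290.5]]
240 [114, 103, 88, 66, 54, 57, 52, 54, 57, 78, 103, 123, 138, 138, 136, 136, 136, 135, 135, 133, 132, 134, 134, 133, 132, 134, 133, 131, 131, 131, 131, 131, 85, 60, 64, 62, 62, 63, 61, 61, 48, 9, 10, 10, 6, 9, 11, 8, 11, 8, 8, 9, 13, 8, 7, 9, 11, 11, 8, 5]
[133, 134, 132, 128, 130, 128, 132, 128, 114, 82, 83, 83, 70, 51, 52, 85, 102, 107, 114, 129, 134, 132, 132, 132, 131, 131, 131, 131, 132, 132, 134, 133, 116, 101, 95, 80, 54, 33, 37, 44, 46, 47, 53, 62, 64, 61, 63, 61, 61, 61]
```

Run:
```python
from h import *
C={n:pickle.load(open(n,'rb')) for n in('w1.pkl','w2.pkl','g3.pkl','wrist_g.pkl')}
d0=pickle.load(open('d0.pkl','rb'))
far={'w1.pkl':(285.5,80),'w2.pkl':(284.5,50),'g3.pkl':(283,191)}
for a,b in(('w1.pkl','w2.pkl'),('w1.pkl','g3.pkl'),('w2.pkl','g3.pkl')): print('far',a,b,tri(C[a],far[a],C[b],far[b]))
print('near',tri(C['w1.pkl'],(285.5,155),C['w2.pkl'],(284.5,118)))
# side edges dark lines, row through the middle: width vs depth
u={'w1.pkl':(277,295,118),'w2.pkl':(273,288 ,84),'g3.pkl':(271.5,295,240)}
for z in(.013,.02,.025,.03,.038):
    print(z,[round(float(np.linalg.norm(plane(C[n],[(a,v)],z)-plane(C[n],[(b,v)],z)))*1000,1) for n,(a,b,v) in u.items()],[plane(C[n],[far[n]],z)[0,1].round(4) for n in far])
for z in(.013,.02,.03,.038):print('top/scene proj centre',z,proj(d0['scene'],[[.4867,.2010,z]]),proj(d0['top'],[[.4867,.2010,z]]))
cv2.imwrite('pics/s1.png',np.hstack([cv2.resize(d0['scene']['frame'][190:250,195:275],(480,360),interpolation=2)]))
```

```text
far w1.pkl w2.pkl (array([0.48094423, 0.23093268, 0.03716741]), np.float64(1.1872335586089996e-05))
far w1.pkl g3.pkl (array([0.48102987, 0.23164551, 0.0253554 ]), np.float64(0.0002044224899646276))
far w2.pkl g3.pkl (array([0.4808942 , 0.23224921, 0.02760462]), np.float64(0.00024613771488696674))
near (array([0.49266176, 0.16824955, 0.02199344]), np.float64(3.9521136918403735e-05))
0.013 [16.6, 16.0, 16.4] [np.float64(0.2324), np.float64(0.2342), np.float64(0.2283)]
0.02 [16.2, 15.7, 15.8] [np.float64(0.2319), np.float64(0.2333), np.float64(0.2302)]
0.025 [16.0, 15.5, 15.4] [np.float64(0.2317), np.float64(0.2326), np.float64(0.2316)]
0.03 [15.7, 15.2, 15.0] [np.float64(0.2314), np.float64(0.2319), np.float64(0.2329)]
0.038 [15.3, 14.9, 14.3] [np.float64(0.2309), np.float64(0.2308), np.float64(0.2351)]
top/scene proj centre 0.013 [[237.13005917 220.65557573]] [[234.54815561 248.39362414]]
top/scene proj centre 0.02 [[236.96873916 218.35991915]] [[234.31765869 248.1200545 ]]
top/scene proj centre 0.03 [[236.73698194 215.06190913]] [[233.98394316 247.72397789]]
top/scene proj centre 0.038 [[236.55046576 212.40769962]] [[233.71313984 247.40256983]]
```

View pics/s1.png

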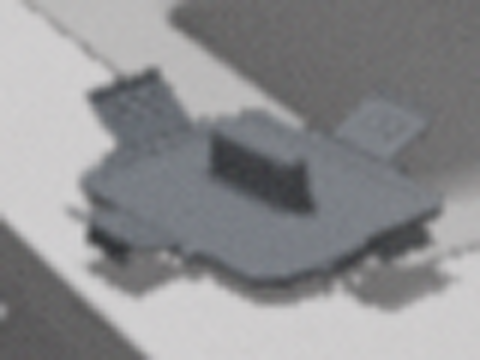

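The last view shows a real rib standing about 25 mm above the plate. The visible shut tips (row ~262, about 2 px/mm) sit about 25–30 mm behind the reported TCP, so the fingers closed just above the rib. I'll check the offset value and go lower.

Request:
move_arm --plan '[[[0,0,0],0],[[0,0,0],0],[[0,-0.007,0.1],0],[[0,-0.007,0.2],0],[[0,-0.007,0.28],0],[[0,-0.007,0.32],0],[[0,-0.007,0.36],0],[[0,-0.007,0.36],0]]' --gripper 0.5

```text
time_s: 7.75
position: [0.4868, 0.2007, -0.0053]
orientation: [[-0.177, 0.984, -0.0], [0.984, 0.177, -0.0], [-0.0, -0.0, -1.0]]
ft_force: [0.7, 0.6, 0.2]
width: 0.0427
grasp_force: 0.0
```

```bash
python3 -c "
from rig import r
s=r.get_state();print(r.grip_point_offset,s['position'],s['ft_force'],s['width'])"
```

```text
0.0187 [ 0.48679326  0.20070733 -0.00526908] [0.70641797 0.57126308 0.17088256] 0.0426522094657615
```

Request:
move_arm --plan '[[[0,0,0],0],[[0,0,0],0],[[0,0,0],0],[[0,0,0],0]]' --gripper 1

```text
time_s: 8.25
position: [0.4873, 0.2009, -0.0044]
orientation: [[-0.177, 0.984, 0.001], [0.984, 0.177, 0.0], [-0.0, 0.001, -1.0]]
ft_force: [-0.1, -1.2, 5.6]
width: 0.0146
grasp_force: 59.4
```

Gripped now: 14.6 mm and 59 N. Lifting and carrying it to the box.

Request:
move_arm --plan '[[[0,0,-0.12],0],[[0,0,-0.4],0],[[0,0,-0.72],0],[[-0.2,-0.02,-0.72],0],[[-0.5,-0.05,-0.72],0],[[-0.8,-0.08,-0.72],0],[[-1,-0.1,-0.72],0]]'

```text
time_s: 9.12
position: [0.4985, 0.0487, 0.104]
orientation: [[-0.176, 0.984, 0.0], [0.984, 0.176, -0.0], [-0.0, 0.0, -1.0]]
ft_force: [0.4, -0.0, -4.4]
width: 0.0146
grasp_force: 59.6
```

Request:
move_arm --plan '[[[-0.33,-0.03,0],0],[[-0.67,-0.06,0],0],[[-1,-0.1,0],0]]'

```text
time_s: 9.5
position: [0.5103, -0.1014, 0.104]
orientation: [[-0.177, 0.984, 0.0], [0.984, 0.177, -0.0], [-0.0, 0.0, -1.0]]
ft_force: [1.8, 0.3, -4.3]
width: 0.0146
grasp_force: 59.6
```

Request:
move_arm --plan '[[[-0.25,-0.04,0],0.01],[[-0.45,-0.07,0],0.02],[[-0.561,-0.089,0],0.024],[[-0.561,-0.089,0],0.024],[[-0.561,-0.089,0],0.024]]'

```text
time_s: 10.12
position: [0.5122, -0.1842, 0.1032]
orientation: [[-0.141, 0.99, -0.0], [0.99, 0.141, 0.0], [0.0, -0.0, -1.0]]
ft_force: [-0.3, 0.6, -4.4]
width: 0.0147
grasp_force: 59.6
```

```bash
python3 snap.py p1
python3 - <<'E'
from meas import *
from rig import r
c=pickle.load(open('p1.pkl','rb'));s=c['s'];R=s['orientation'];p=s['position']
T=lambda x,y,z:p+R@np.array([x,y,z])
zl=p[2]+.0044+.013
D=R@np.array([0,0,-1.]);q=[]
for x,y in((.076,-.056),(.076,.056),(-.076,.056),(-.076,-.056)):
    X=p+R@np.array([x,y,0]);X[2]=zl;q.append(X)
uv=proj(c,q);print(uv.round(1).tolist())
# side edges and far edge via saturation scan near predicted
h=cv2.cvtColor(cv2.GaussianBlur(c['frame'],(3,3),0),cv2.COLOR_BGR2HSV)[...,1]
for v in(150,165,180,245,255):
    print(v,'L',h[v,int(uv[0,0])-6:int(uv[0,0])+22].tolist(),'R',h[v,int(uv[1,0])-22:int(uv[1,0])+8].tolist())
print(s['ft_force'],s['width'],s['grasp_force'])
d=np.array([.5127,-.1849,.0536])-p;print((R.T@d/.15).round(4),np.degrees(np.arctan2(R[1,0],R[0,0])))
E
```

```text
10.125 [ 0.5122 -0.1842  0.1032] [-1.406e-01  9.901e-01  2.000e-04] 0.014670786086799252
[[162.2, 119.8], [409.5, 120.1], [376.9, 379.8], [192.6, 379.7]]
150 L [8, 8, 8, 7, 7, 7, 7, 5, 12, 24, 38, 36, 39, 41, 35, 34, 34, 34, 34, 36, 36, 34, 33, 34, 33, 35, 34, 34] R [35, 35, 37, 37, 36, 37, 37, 38, 37, 36, 39, 39, 33, 14, 4, 1, 2, 2, 2, 2, 2, 2, 1, 2, 2, 2, 2, 2, 2, 2]
165 L [8, 7, 7, 5, 7, 7, 5, 5, 7, 15, 31, 37, 36, 35, 34, 35, 38, 35, 38, 38, 38, 36, 36, 39, 43, 41, 38, 34] R [34, 34, 34, 36, 33, 33, 36, 36, 36, 36, 36, 34, 23, 8, 4, 3, 3, 3, 2, 2, 1, 2, 1, 1, 2, 2, 2, 2, 2, 2]
180 L [7, 7, 7, 8, 8, 7, 7, 7, 7, 8, 10, 18, 36, 40, 38, 36, 39, 39, 40, 36, 35, 35, 38, 38, 35, 31, 31, 38] R [38, 37, 38, 35, 35, 34, 33, 35, 37, 35, 23, 10, 3, 2, 2, 3, 3, 3, 2, 2, 2, 2, 1, 2, 2, 2, 2, 3, 2, 2]
245 L [37, 36, 36, 36, 35, 35, 35, 39, 39, 39, 37, 38, 41, 46, 43, 39, 39, 26, 17, 30, 36, 36, 34, 36, 36, 37, 37, 37] R [40, 40, 29, 14, 12, 24, 43, 41, 38, 40, 39, 40, 39, 39, 37, 37, 37, 35, 36, 36, 35, 34, 34, 35, 37, 35, 37, 37, 35, 37]
255 L [37, 38, 33, 35, 37, 39, 37, 37, 39, 39, 39, 39, 39, 39, 41, 41, 44, 38, 26, 17, 25, 34, 37, 36, 37, 36, 36, 35] R [39, 22, 12, 16, 31, 40, 38, 37, 36, 35, 37, 37, 37, 37, 39, 38, 40, 40, 38, 37, 37, 39, 39, 40, 37, 36, 34, 36, 34, 36]
[-0.31242731  0.55786766 -4.40488063] 0.014670786086799252 59.56683397293091
[-0.0054  0.0024  0.3307] 98.08443615288516
```

Run:
```python
from meas import *
c=pickle.load(open('p1.pkl','rb'));s=c['s'];R=s['orientation'];p=s['position'];z=p[2]+.0174
h=cv2.cvtColor(cv2.GaussianBlur(c['frame'],(3,3),0),cv2.COLOR_BGR2HSV)[...,1].astype(float)
def cross(y): 
    i=int(np.argmax(y>20));return i-1+(20-y[i-1])/(y[i]-y[i-1])
tool=lambda u,v:R.T@(plane(c,[(u,v)],z)[0]-p)
for u in(190,200,210,360,370,380): v=105+cross(h[105:140,u]);print('far',u,round(v,1),tool(u,v)[:2].round(4))
for v in(145,150,155,160,165,170): 
    a=150+cross(h[v,150:190]);b=420-cross(h[v,420:380:-1]);print('LR',v,round(a,1),round(b,1),tool(a,v)[:2].round(4),tool(b,v)[:2].round(4))
for y in(-.0585,.0585):pass
```

```text
far 190 122.0 [ 0.0751 -0.0435]
far 200 120.6 [ 0.0757 -0.0389]
far 210 120.4 [ 0.0758 -0.0344]
far 360 120.6 [0.0757 0.0336]
far 370 121.4 [0.0754 0.0382]
far 380 124.2 [0.0742 0.0428]
LR 145 165.8 398.2 [ 0.0648 -0.0557] [0.0648 0.0522]
LR 150 164.7 399.7 [ 0.0625 -0.0565] [0.0625 0.0532]
LR 155 164.6 399.6 [ 0.0601 -0.0568] [0.0602 0.0534]
LR 160 164.8 399.6 [ 0.0578 -0.057 ] [0.0579 0.0537]
LR 165 165.3 399.2 [ 0.0554 -0.057 ] [0.0555 0.0538]
LR 170 165.7 398.4 [ 0.053  -0.0572] [0.0531 0.0537]
```

In camera terms the lid sits about 1.6 mm to tool −y and 0.6 mm to +x of the TCP. I'll correct for that and lower it.

Request:
move_arm --plan '[[[-0.009,0.012,0],0],[[-0.009,0.012,0.12],0],[[-0.009,0.012,0.23],0],[[-0.009,0.012,0.26],0],[[-0.009,0.012,0.28],0],[[-0.009,0.012,0.295],0],[[-0.009,0.012,0.31],0],[[-0.009,0.012,0.32],0],[[-0.009,0.012,0.325],0]]'

```text
time_s: 11.3
position: [0.5142, -0.1859, 0.0543]
orientation: [[-0.14, 0.99, -0.0], [0.99, 0.14, 0.0], [0.0, 0.0, -1.0]]
ft_force: [-0.8, 6.8, -1.3]
width: 0.0146
grasp_force: 59.9
```

Request:
move_arm --plan '[[[0.004,0,0.005],0],[[0.006,0,0.012],0],[[0.006,0,0.016],0],[[0.006,0,0.016],0]]'

```text
time_s: 11.8
position: [0.5143, -0.1858, 0.0537]
orientation: [[-0.14, 0.99, 0.001], [0.99, 0.14, -0.002], [-0.002, 0.001, -1.0]]
ft_force: [-10.5, 3.3, 21.1]
width: 0.0142
grasp_force: 63.0
```

It's seated: 21 N up at the predicted height. Releasing and retreating upward to check.

Request:
move_arm --plan '[[[0,0,0],0],[[0,0,0],0],[[0,0,-0.15],0],[[0,0,-0.4],0],[[0,0,-0.7],0],[[-0.2,0,-1],0],[[-0.2,0,-1],0],[[-0.2,0,-1],0]]' --gripper 0.5

```text
time_s: 12.8
position: [0.5181, -0.2148, 0.2012]
orientation: [[-0.14, 0.99, -0.001], [0.99, 0.14, 0.0], [0.0, -0.001, -1.0]]
ft_force: [0.0, 0.4, -0.1]
width: 0.0428
grasp_force: 0.0
```

```bash
python3 snap.py q1
python3 - <<'E'
from meas import *
c=pickle.load(open('q1.pkl','rb'));s=c['s'];R=s['orientation'];p=s['position']
b=np.array([.5127,-.1849,.071]);L=np.array([R[0,0],R[1,0],0]);S=np.array([R[0,1],R[1,1],0])
q=proj(c,[b+x*.075*L+y*.055*S for x,y in((1,-1),(1,1),(-1,1),(-1,-1))]);print(q.round(1))
bx=(q[[0,3],0].mean(),q[:2,1].mean(),q[1:3,0].mean(),q[2:,1].mean())
P=corners(c,bx,[(.16,.24),(.76,.84)],[(.14,.3),(.7,.86)]);print(P.round(1).tolist());pose(plane(c,P,.071))
E
```

```text
12.8 [ 0.5181 -0.2148  0.2012] [-1.396e-01  9.902e-01  5.000e-04] 0.042817217841605915
[[219.   75. ]
 [347.   75.1]
 [337.1 235.7]
 [228.5 235.6]]
l 15 of 18 rms 0.13; t 10 of 18 rms 0.14; r 16 of 18 rms 0.08; b 18 of 18 rms 0.2; 
[[218.8000030517578, 76.0], [346.79998779296875, 76.0999984741211], [337.1000061035156, 236.5], [228.10000610351562, 236.39999389648438]]
centre [ 0.5127 -0.1858  0.071 ] ang long 98.03 ang short(perp) 98.03 len 0.1501 0.1103
```

View pics/q1.png

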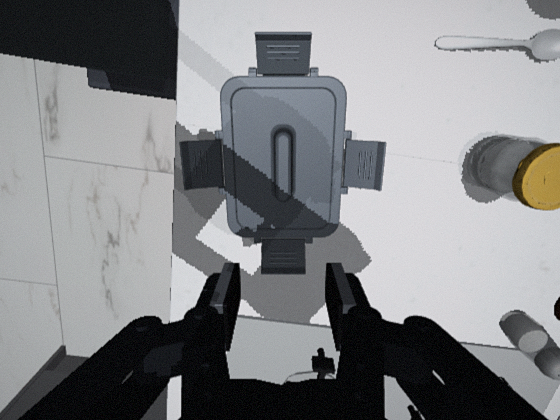

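The view shows the lid seated squarely, with the plate at x 219–347, y 76–236 and all four clips raised. The lid centre measures (0.5127, -0.1858) at 98.03°, matching the box. Now the clips with the fingers shut, starting with the left one (tool +x).

Request:
move_arm --plan '[[[0.35,-0.008,0.1],0],[[0.7,-0.008,0.3],0],[[0.9,-0.008,0.5],0],[[0.9,-0.008,0.6],0],[[0.9,-0.008,0.6],0]]' --gripper 1

```text
time_s: 13.48
position: [0.4976, -0.0813, 0.1107]
orientation: [[-0.141, 0.99, -0.002], [0.99, 0.141, 0.0], [0.001, -0.002, -1.0]]
ft_force: [-0.3, -0.2, 0.3]
width: -0.0002
grasp_force: 0.0
```

Request:
move_arm --plan '[[[0,0,0.1],0],[[0,0,0.2],0],[[0,0,0.3],0],[[0,0,0.4],0],[[0,0,0.5],0],[[0,0,0.6],0],[[0,0,0.68],0],[[0,0,0.68],0]]'

```text
time_s: 14.48
position: [0.4977, -0.0813, 0.0089]
orientation: [[-0.14, 0.99, -0.001], [0.99, 0.14, 0.0], [0.001, -0.001, -1.0]]
ft_force: [0.4, 0.3, 0.7]
width: -0.0002
grasp_force: 0.0
```

Request:
move_arm --plan '[[[-0.02,0,0],0],[[-0.04,0,0],0],[[-0.055,0,0],0],[[-0.07,0,0],0],[[-0.07,0,0],0]]'

```text
time_s: 15.1
position: [0.4997, -0.0912, 0.01]
orientation: [[-0.14, 0.99, -0.0], [0.99, 0.14, 0.001], [0.001, 0.0, -1.0]]
ft_force: [-0.6, 8.8, 1.5]
width: -0.0001
grasp_force: 4.5
```

Request:
move_arm --plan '[[[-0.01,0,0],0],[[-0.02,0,0],0],[[-0.02,0,0],0]]'

```text
time_s: 15.48
position: [0.4997, -0.0919, 0.0098]
orientation: [[-0.14, 0.99, -0.001], [0.99, 0.14, 0.005], [0.005, -0.0, -1.0]]
ft_force: [-2.0, 30.1, 7.9]
width: -0.0
grasp_force: 14.8
```

30 N with no further give suggests it has shut. Retreat, cross over to the opposite clip and check from there.

Request:
move_arm --plan '[[[0.03,0,0],0],[[0.06,0,0],0],[[0.06,0,-0.3],0],[[0.06,0,-0.7],0],[[-0.3,0,-0.75],0],[[-0.65,0,-0.8],0],[[-1,0,-0.9],0]]'

```text
time_s: 16.35
position: [0.5209, -0.2449, 0.145]
orientation: [[-0.14, 0.99, -0.0], [0.99, 0.14, -0.0], [-0.0, -0.0, -1.0]]
ft_force: [0.7, 0.5, 0.9]
width: -0.0
grasp_force: 0.0
```

Request:
move_arm --plan '[[[-0.2,0,-0.2],0],[[-0.31,0,-0.4],0],[[-0.31,0,-0.4],0]]'

```text
time_s: 16.73
position: [0.5281, -0.291, 0.2068]
orientation: [[-0.138, 0.99, 0.002], [0.99, 0.138, -0.002], [-0.003, 0.002, -1.0]]
ft_force: [-0.7, -0.5, 0.1]
width: -0.0001
grasp_force: 0.0
```

```bash
python3 snap.py c1
cat > chk.py <<'E'
import sys
from h import *
from rig import r
c=pickle.load(open(sys.argv[1]+'.pkl','rb'));s=c['s'];R=s['orientation'];p=s['position']
b=np.array([.5127,-.1855,0]);L=np.array([-.1397,.990,0]);S=np.array([.990,.1397,0])
h=cv2.cvtColor(cv2.GaussianBlur(c['frame'],(3,3),0),cv2.COLOR_BGR2HSV)[...,1]
def prof(n,e,w,d0):  # saturation along outward ray of each clip, at hinge height
    out=[]
    for d in np.arange(-10,46,4)/1000:
        u=proj(c,b+e*(d0+d)+w*.012+np.array([0,0,.0685]))[0].round().astype(int)
        out.append(int(h[u[1],u[0]]) if 0<=u[0]<560 and 0<=u[1]<420 else -1)
    print(n,out)
prof('+x',L,S,.08);prof('-x',-L,S,.08);prof('+y',S,L,.06);prof('-y',-S,L,.06)
d=p-b;print('tx,ty,z',(d@L).round(4),(d@S).round(4),p[2].round(4),s['time_s'])
E
python3 chk.py c1;python3 chk.py q1
```

```text
16.725 [ 0.5281 -0.291   0.2068] [-0.1384  0.9904 -0.0026] -9.146932698545046e-05
+x [-1, -1, -1, -1, -1, -1, -1, -1, -1, -1, -1, -1, -1, -1]
-x [34, 38, 29, 39, 35, 40, 44, 35, 35, 42, 51, 10, 9, 5]
+y [35, 36, 34, 39, 33, 36, 42, 39, 40, 35, 36, 39, 5, 4]
-y [36, 33, 31, 40, 37, 39, 35, 32, 39, 41, 38, 40, 8, 44]
tx,ty,z -0.1066 0.0005 0.2068 16.725
+x [33, 35, 36, 41, 41, 38, 39, 37, 36, 42, 6, 5, 4, 4]
-x [36, 43, 28, 34, 40, 44, 41, 39, 45, 37, 41, 41, 42, 8]
+y [35, 33, 30, 38, 39, 38, 38, 40, 38, 35, 38, 34, 6, 4]
-y [46, 37, 14, 45, 41, 39, 41, 32, 40, 32, 47, 40, 4, 1]
tx,ty,z -0.0298 0.0012 0.2012 12.8
```

Request:
move_arm --plan '[[[0.01,0,0.3],0],[[0.01,0,0.6],0],[[0.01,0,0.75],0],[[0.01,0,0.87],0],[[0.01,0,0.98],0]]'

```text
time_s: 17.4
position: [0.5274, -0.2876, 0.0571]
orientation: [[-0.14, 0.99, 0.0], [0.99, 0.14, -0.0], [-0.0, -0.0, -1.0]]
ft_force: [-0.3, 0.3, 1.2]
width: -0.0001
grasp_force: 0.1
```

Request:
move_arm --plan '[[[0,0,0.1],0],[[0,0,0.2],0],[[0,0,0.3],0],[[0,0,0.34],0],[[0.02,0,0.34],0],[[0.04,0,0.34],0],[[0.055,0,0.34],0],[[0.07,0,0.34],0],[[0.07,0,0.34],0]]'

```text
time_s: 18.52
position: [0.5267, -0.2798, 0.0082]
orientation: [[-0.14, 0.99, 0.003], [0.99, 0.14, -0.005], [-0.005, 0.002, -1.0]]
ft_force: [1.8, -19.6, -0.6]
width: 0.0001
grasp_force: 8.1
```

Request:
move_arm --plan '[[[0.01,0,0],0],[[0.02,0,0],0],[[0.02,0,0],0]]'

```text
time_s: 18.9
position: [0.5268, -0.2791, 0.0089]
orientation: [[-0.139, 0.99, 0.004], [0.99, 0.139, -0.009], [-0.009, 0.003, -1.0]]
ft_force: [2.0, -33.4, -0.8]
width: -0.0002
grasp_force: 14.8
```

Run:
```python
from h import *
d=pickle.load(open('d0.pkl','rb'))
print(plane(d['top'],[(381,137)],.095),plane(d['top'],[(297,135)],.091), plane(d['scene'],[(408,221)],.095))
```

```text
[[ 0.74322511 -0.16042815  0.095     ]] [[0.75302255 0.04226042 0.091     ]] [[ 0.73848608 -0.17603768  0.095     ]]
```

Request:
move_arm --plan '[[[-0.03,0,0],0],[[-0.06,0,0],0],[[-0.06,0,-0.3],0],[[-0.06,0,-0.75],0],[[-0.06,0,-0.99],0]]'

```text
time_s: 19.52
position: [0.5271, -0.2832, 0.1584]
orientation: [[-0.14, 0.99, 0.002], [0.99, 0.14, -0.001], [-0.001, 0.002, -1.0]]
ft_force: [-0.2, -0.4, 0.3]
width: 0.0001
grasp_force: 0.0
```

Request:
move_arm --plan '[[[0.2,0.25,0],0],[[0.4,0.45,0],0],[[0.67,0.587,0],0],[[0.67,0.587,0],0],[[0.67,0.587,0],0]]'

```text
time_s: 20.15
position: [0.5997, -0.1715, 0.1553]
orientation: [[-0.141, 0.99, -0.0], [0.99, 0.141, -0.0], [-0.0, -0.0, -1.0]]
ft_force: [-0.8, -0.2, -0.5]
width: 0.0001
grasp_force: 0.0
```

```bash
python3 snap.py c2; python3 chk.py c2
```

```text
20.15 [ 0.5997 -0.1715  0.1553] [-0.1407  0.9901 -0.    ] 0.00013828228220726677
+x [31, 37, 36, 35, 37, 5, 3, 4, 7, 9, 8, 6, 6, 5]
-x [37, 41, 36, 34, 10, 8, 5, 5, 2, 57, 0, 64, 64, 113]
+y [32, 42, 44, 37, 37, 40, 40, 40, 40, 42, 18, 7, 5, 6]
-y [35, 34, 53, 38, 36, 42, 37, 36, 38, 36, 43, 40, 41, 51]
tx,ty,z 0.0017 0.0881 0.1553 20.15
```

Both short-side clips now hang down. Next is the far side (+tool y).

Request:
move_arm --plan '[[[-0.01,0,0.25],0],[[-0.01,0,0.45],0],[[-0.01,0,0.55],0],[[-0.01,0,0.65],0],[[-0.01,0,0.75],0],[[-0.01,0,0.85],0],[[-0.01,0,0.975],0],[[-0.01,0,0.975],0]]'

```text
time_s: 21.2
position: [0.5993, -0.1727, 0.0074]
orientation: [[-0.14, 0.99, -0.002], [0.99, 0.14, 0.001], [0.001, -0.002, -1.0]]
ft_force: [0.6, 0.7, 1.1]
width: -0.0
grasp_force: 0.1
```

Request:
move_arm --plan '[[[0,-0.02,0],0],[[0,-0.04,0],0],[[0,-0.055,0],0],[[0,-0.07,0],0],[[0,-0.07,0],0]]'

```text
time_s: 21.82
position: [0.5906, -0.1749, 0.0097]
orientation: [[-0.14, 0.99, 0.003], [0.99, 0.14, -0.001], [-0.001, 0.002, -1.0]]
ft_force: [9.3, -1.9, -3.0]
width: -0.0
grasp_force: 4.4
```

Request:
move_arm --plan '[[[0,-0.01,0],0],[[0,-0.02,0],0],[[0,-0.02,0],0]]'

```text
time_s: 22.2
position: [0.5905, -0.1751, 0.0109]
orientation: [[-0.14, 0.99, 0.009], [0.99, 0.14, -0.001], [-0.003, 0.008, -1.0]]
ft_force: [30.3, 3.4, -1.9]
width: -0.0002
grasp_force: 14.9
```

Request:
move_arm --plan '[[[0,0.03,0],0],[[0,0.06,0],0],[[0,0.06,-0.3],0],[[0,0.06,-0.7],0],[[0,-0.2,-0.95],0],[[0,-0.55,-0.95],0],[[0,-0.9,-0.95],0],[[0,-1,-0.95],0]]'

```text
time_s: 23.2
position: [0.436, -0.1961, 0.1519]
orientation: [[-0.139, 0.99, -0.0], [0.99, 0.139, -0.0], [-0.0, -0.0, -1.0]]
ft_force: [0.1, -0.7, 1.4]
width: 0.0002
grasp_force: 0.0
```

Request:
move_arm --plan '[[[0,-0.087,0],0],[[0,-0.087,0],0]]'

```text
time_s: 23.45
position: [0.4254, -0.1979, 0.1517]
orientation: [[-0.14, 0.99, 0.0], [0.99, 0.14, -0.0], [-0.0, 0.0, -1.0]]
ft_force: [0.7, -1.4, -0.4]
width: 0.0001
grasp_force: 0.0
```

```bash
python3 snap.py c3; python3 chk.py c3
```

```text
23.45 [ 0.4254 -0.1979  0.1517] [-1.396e-01  9.902e-01 -1.000e-04] 0.00014534056999255838
+x [35, 35, 9, 36, 3, 3, 5, 5, 3, 5, 5, 3, 5, 5]
-x [40, 38, 36, 23, 4, 3, 3, 3, 3, 6, 5, 6, 6, 43]
+y [36, 38, 45, 37, 6, 6, 7, 7, 7, 6, 3, 6, 3, 4]
-y [41, 38, 45, 38, 38, 36, 38, 42, 34, 45, 36, 7, 8, 7]
tx,ty,z -0.0001 -0.0882 0.1517 23.45
```

Three clips are down. Now the last one.

Request:
move_arm --plan '[[[0,0,0.25],0],[[0,0,0.42],0],[[0,0,0.52],0],[[0,0,0.62],0],[[0,0,0.72],0],[[0,0,0.82],0],[[0,0,0.95],0],[[0,0,0.95],0]]'

```text
time_s: 24.5
position: [0.4246, -0.1973, 0.0079]
orientation: [[-0.14, 0.99, -0.002], [0.99, 0.14, 0.001], [0.001, -0.002, -1.0]]
ft_force: [-0.2, 0.4, 0.5]
width: 0.0003
grasp_force: 0.0
```

Request:
move_arm --plan '[[[0,0.02,0],0],[[0,0.04,0],0],[[0,0.055,0],0],[[0,0.07,0],0],[[0,0.08,0],0],[[0,0.09,0],0],[[0,0.09,0],0]]'

```text
time_s: 25.38
position: [0.4383, -0.1959, 0.0092]
orientation: [[-0.14, 0.99, -0.001], [0.99, 0.14, -0.0], [-0.0, -0.001, -1.0]]
ft_force: [-8.9, -1.6, 3.1]
width: 0.0001
grasp_force: 4.2
```

Request:
move_arm --plan '[[[0,-0.03,0],0],[[0,-0.07,0],0],[[0,-0.07,-0.3],0],[[-0.1,-0.07,-0.6],0],[[-0.2,0.2,-0.95],0],[[-0.2,0.5,-1],0],[[-0.2,0.6,-1],0],[[-0.2,0.6,-1],0],[[-0.2,0.6,-1],0]]'

```text
time_s: 26.5
position: [0.5309, -0.2129, 0.1586]
orientation: [[-0.14, 0.99, -0.001], [0.99, 0.14, 0.0], [0.001, -0.001, -1.0]]
ft_force: [-0.6, 0.5, 0.1]
width: -0.0001
grasp_force: 0.0
```

```bash
python3 snap.py c4
cat >> chk.py <<'E'
# fine outward extent (mm beyond hinge line) of clip colour, at hinge height, several places across the flap
for n,e,w,d0 in(('+x',L,S,.08),('-x',-L,S,.08),('+y',S,L,.06),('-y',-S,L,.06)):
    o=[]
    for k in(-.016,-.008,0,.008,.016):
        dd=np.arange(-6,30,.5)/1000;u=proj(c,b+np.outer(d0+dd,e)+w*k+np.array([0,0,.0685]))
        z=cv2.remap(h,u[:,0].astype(np.float32)[None],u[:,1].astype(np.float32)[None],1)[0]
        g=np.flatnonzero(z>20);o.append(round(float(dd[g[-1]]*1000),1) if len(g) else None)
    print(n,o)
E
python3 chk.py c4
```

```text
26.5 [ 0.5309 -0.2129  0.1586] [-1.398e-01  9.902e-01  5.000e-04] -0.000143521420852799
+x [32, 35, 35, 38, 5, 5, 4, 5, 5, 4, 4, 4, 5, -1]
-x [38, 33, 32, 51, 102, 73, 85, 43, 43, 43, 85, 43, 36, 85]
+y [36, 36, 33, 40, 4, 5, 5, 4, 5, 5, 4, 5, 6, 5]
-y [38, 39, 36, 35, 11, 9, 11, 9, 7, 9, 9, 9, 1, 3]
tx,ty,z -0.0297 0.0142 0.1586 26.5
+x [4.5, 4.5, 4.5, 4.5, 4.5]
-x [2.0, 29.5, 29.5, 29.5, 29.5]
+y [4.5, 4.5, 4.5, 4.5, 4.5]
-y [2.5, 2.5, 2.0, 2.5, 2.5]
```

The last clip only saw 9 N. I'll press it again to match the others.

Request:
move_arm --plan '[[[0.1,-0.35,0],0],[[0.2,-0.69,0],0],[[0.2,-0.69,0.2],0],[[0.2,-0.69,0.6],0],[[0.2,-0.69,0.9],0],[[0.2,-0.69,0.99],0],[[0.2,-0.69,0.99],0]]'

```text
time_s: 27.42
position: [0.4251, -0.1979, 0.0111]
orientation: [[-0.14, 0.99, -0.0], [0.99, 0.14, 0.0], [0.0, -0.0, -1.0]]
ft_force: [-0.5, 0.5, 0.4]
width: -0.0001
grasp_force: 0.0
```

Request:
move_arm --plan '[[[0,0.03,0],0],[[0,0.06,0],0],[[0,0.08,0],0],[[0,0.09,0],0],[[0,0.1,0],0],[[0,0.11,0],0],[[0,0.11,0],0]]'

```text
time_s: 28.3
position: [0.4386, -0.196, 0.0108]
orientation: [[-0.14, 0.99, -0.007], [0.99, 0.14, -0.001], [0.0, -0.007, -1.0]]
ft_force: [-37.0, -6.2, 24.3]
width: -0.0001
grasp_force: 19.2
```

Request:
move_arm --plan '[[[0,-0.03,0],0],[[0,-0.1,0],0],[[-0.2,-0.1,-0.3],0],[[-0.4,-0.1,-0.7],0],[[-0.5,-0.1,-1],0],[[-0.5,-0.1,-1],0],[[-0.5,-0.1,-1],0]]'

```text
time_s: 29.18
position: [0.4368, -0.2716, 0.1601]
orientation: [[-0.14, 0.99, -0.0], [0.99, 0.14, 0.0], [0.0, -0.0, -1.0]]
ft_force: [-0.5, -0.1, -1.1]
width: 0.0002
grasp_force: 0.0
```

```bash
python3 snap.py e1
cat >> chk.py <<'E'
print('lower edge, z=.036')
for n,e,w,d0 in(('+x',L,S,.08),('-x',-L,S,.08),('+y',S,L,.06),('-y',-S,L,.06)):
    o=[]
    for k in(-.016,-.008,0,.008,.016):
        dd=np.arange(-6,25,.5)/1000;u=proj(c,b+np.outer(d0+dd,e)+w*k+np.array([0,0,.036]))
        z=cv2.remap(h,u[:,0].astype(np.float32)[None],u[:,1].astype(np.float32)[None],1)[0]
        g=np.flatnonzero(z<15);o.append(round(float(dd[g[0]]*1000),1) if len(g) else None)
    print(n,o)
E
python3 chk.py e1
```

```text
29.175 [ 0.4368 -0.2716  0.1601] [-1.398e-01  9.902e-01  4.000e-04] 0.00022367457533323715
+x [35, 37, -1, -1, -1, -1, -1, -1, -1, -1, -1, -1, -1, -1]
-x [40, 40, 38, 29, 5, 5, 5, 5, 8, 5, 5, 5, 5, 7]
+y [41, 37, 40, 36, 7, 5, 8, 6, 6, 8, 5, 5, 5, 5]
-y [35, 39, 37, 38, 40, 8, 7, 6, 6, 7, 7, 6, 8, 7]
tx,ty,z -0.0746 -0.0872 0.1601 29.175
+x [-3.5, -3.5, -3.5, -3.5, -3.5]
-x [2.5, 2.5, 2.5, 2.0, 2.5]
+y [4.5, 5.0, 5.0, 5.0, 5.0]
-y [8.0, 8.0, 8.5, 8.0, 8.0]
lower edge, z=.036
+x [5.5, 5.5, 5.5, 5.5, 5.5]
-x [13.5, 15.0, 14.5, 15.0, 15.0]
+y [None, None, None, None, None]
-y [7.0, 6.5, 6.5, 6.5, 6.0]
```

Request:
move_arm --plan '[[[0,0.4,-0.2],0],[[0,0.8,-0.2],0],[[0,1,-0.2],0]]'

```text
time_s: 29.6
position: [0.5877, -0.2494, 0.1891]
orientation: [[-0.142, 0.99, -0.001], [0.99, 0.142, 0.001], [0.001, -0.001, -1.0]]
ft_force: [0.6, -1.2, -0.1]
width: -0.0002
grasp_force: 0.0
```

Request:
move_arm --plan '[[[0,0.3,0],0],[[0,0.3,0],0],[[0,0.3,0],0]]'

```text
time_s: 29.98
position: [0.6298, -0.2441, 0.1894]
orientation: [[-0.141, 0.99, -0.002], [0.99, 0.141, 0.001], [0.001, -0.002, -1.0]]
ft_force: [0.5, -0.5, -0.1]
width: -0.0
grasp_force: 0.0
```

```bash
python3 snap.py e2; python3 chk.py e2
```

```text
29.975 [ 0.6298 -0.2441  0.1894] [-0.1406  0.9901  0.001 ] -3.555769365294979e-06
+x [34, 34, 33, 37, -1, -1, -1, -1, -1, -1, -1, -1, -1, -1]
-x [37, 46, 38, 38, 8, 11, 6, 11, 11, 7, 6, 11, 15, 11]
+y [36, 35, 37, 34, 44, 40, 9, 6, 8, 8, 8, 9, 8, 5]
-y [40, 41, 44, 41, 8, 9, 11, 5, 3, 3, 6, 4, 3, 4]
tx,ty,z -0.0743 0.1077 0.1894 29.975
+x [4.5, 4.5, 4.5, 4.5, 4.5]
-x [2.5, 2.5, 3.0, 3.0, 3.0]
+y [12.0, 12.0, 12.0, 12.0, 11.5]
-y [2.5, 3.0, 3.0, 2.5, 2.5]
lower edge, z=.036
+x [13.5, 13.5, 13.5, 13.5, 12.0]
-x [14.5, 14.5, 14.5, 14.0, 13.5]
+y [10.0, 9.0, 9.5, 9.0, 8.5]
-y [23.0, 23.0, 22.5, 22.5, 23.0]
```

```bash
python3 -c "
from rig import r
print(r.job_done())"
```

```text
the job is handed in; nothing more can be done
None
```

The job is handed in, with no verdict returned: the lid is seated square on the rim and all four clips were pressed to a firm stop at 30 N or more, though I inferred the snaps from that stop and the flap positions, not from the joint angles.

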